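# Fit the sprung spindle back into the roll stand

### The job

Put the sprung spindle back into the kitchen-roll stand: its sprung pin goes into the cup of the tall arm and its fixed pin into the cup of the short arm. The spindle is longer than the gap, so push its spring in against the tall arm, find the cups by feel, and let it spring out until both pins are fully home and the spindle hangs level between the arms, then let go. Work gently, without forcing the spindle against the stand, and leave the other things on the worktop where they are.

Things in the scene. Friction and masses are not known exactly. Their poses are not given: they have to be found in the camera images.
- spindle_mid (a point): Centre of the loose white spindle's square barrel: 36 x 36 mm, 114 mm long along its y axis, lying with its centre 18 mm up; 0.16 kg. Grip it across x (36 mm). On its centre line a white fixed pin sticks out 26 mm at the -y end and a steel sprung pin 32 mm at the +y end, both 12 mm thick with noses tapering to 5 mm over 7.5 mm. Free length over the pins 172 mm.
- fixed_tip (a point): End of the spindle's fixed pin, 83 mm from the barrel's centre along -y; axes as the spindle's.
- sprung_tip (a point): End of the spindle's sprung pin, 89 mm from the barrel's centre along +y while free; axes as the spindle's. It can be pushed 26 mm into the barrel, then is solid; smoothly damped (5 N at 0.1 m/s). The spring gives 2.5 N at the start and 0.32 N more per mm (8.9 N at 20 mm). Pressed on the flat face of the tall arm and slid over its cup, it jumps 7 mm out and the push falls by about 2 N.
- stand: Roll stand, fixed: dark wooden base 110 (x) x 222 (y) mm, top 12 mm up, and an upright metal arm near each end, 50 mm wide (x). Origin: centre of the underside; z up; y points from the short arm to the tall arm. The arms' inner faces are flat and polished (friction about 0.3), at y = -77 mm (short arm) and y = +77 mm (tall arm).
- stand_mid (a point): Point on the stand at its x = 0, y = 0, z = 76 mm; axes as the stand's. In each arm's inner face is a round blind cup, 15 mm across, 7 mm deep, at x = 0. Both are at one height, NOT measured, different every time: 58 to 94 mm above the worktop. The tall arm's flat face ends 74 mm above its cup's centre, the short arm 13 mm above. Seated, the spring stays pushed in 4 mm, barrel centre at y = -1 mm.
- fish_tin: Bystander: flat round tin, 67 mm across, 33 mm high, loose. Origin: centre of its underside.
- scourer: Bystander: ball of steel wool, about 57 x 63 mm and 80 mm high, loose. Origin: centre of its underside.
- short_tin: Bystander: round food tin, 75 mm across, 58 mm high, loose. Origin: centre of its underside.
- bowl_a: Bystander: green-grey bowl, 150 mm across, 65 mm high, loose. Origin: centre of its underside.

How it is judged:
By the outcome, as a careful person would: the job done as asked, in the order asked, and still so for the second after the job is handed in, with the robot touching nothing.
It also fails if it takes over 72 s, if anything falls off the work surface, if the arm or the gripper's body presses on something with over 40 N, if the wrist force passes 120 N, or if a joint passes its speed limit or range.

### The arm

A 6-joint arm with a two-finger parallel gripper is mounted at the origin on a cart in front of the work surface, level with it; the furniture and walls round the work are solid. World frame = base frame: x ahead of the robot, y to its left, z up, the work surface at z = 0. Lengths are in mm, angles in degrees, forces in N, time in s.
With the tool pointing down it reaches from about 350 to 850 mm from the base axis. Payload 8.1 kg.
Tool frame: the origin (TCP) lies at the very end of the fingers, on their centre line; the grasp point (between the pads) lies 19 mm behind it; z points along the fingers, y is the direction in which the jaws open and shut (so a half turn about z gives the same grasp; the last joint's range is limited). The gripper opens to 85 mm and grips with 20 to 120 N. Pads are 22 mm wide; open, the fingers measure 114 mm over their backs; the gripper's body (76 mm by 85 mm) begins 54 mm behind the grasp point. The pads swing forward as they close: fully open they stand 13 mm farther back than shut.
Start: joints at [-75.023, 7.471, 85.268, -0, 87.261, -4.893], TCP at [203.954, -564.277, 231.292] pointing down, gripper open.
Joint ranges: [-169.43, 169.43], [-51.17, 129.36], [1.28, 143.12], [-76.62, 256.62], [0, 156.53], [-152.29, 152.29]. Speed limits (degrees/s): [136.94, 136.94, 159.86, 180, 180, 180].

### API

Orientations are given as [roll, pitch, yaw] about the fixed x, y, z axes, in that order (R = Rz(yaw) Ry(pitch) Rx(roll)).
In Python, from bench import r, eyes gives the robot as it stands. The module is installed in compiled form; this text tells all that it offers.
- The arm moves only by the tool play_rows, never from a script. Its argument "deltas" is a list of rows, each a list of 3 entries, a list of its own where there are three numbers: the shift along the tool's x, y, z in m, then the turn, a rotation vector about the tool's x, y, z in rad, then the closure, from 0 (fully open) to 1 (shut). A call has 1 to 8 rows; each row shifts and turns the pose as measured when the row begins, along the tool's axes as they then stand; what a row does not reach is not made up. A row lasts 1/8 s, in which the tool goes at most 62.5 mm and 10.7 degrees, less where a joint would pass 70% of its speed; a pose out of reach is approached as far as the arm can. A call with a gripper value outside its range is refused whole. The fingers move at their own pace and stop on an object; "force" is the grip in N (left out, the last holds). Time passes only in rows, so rows that do not move let the fingers close. It gives the time, the measured TCP pose, the force and the opening at its end, in the units of the state.
- r.sense(): the state, without advancing time (a new reading comes with each control period).
- eyes.snapshot(name): name is "side" or "top" or "wrist"; returns the picture (384x512x3 uint8, red, green, blue); there is no depth.
- eyes.get_calibration(name): a dict with "mtx" (3x3 intrinsics, pixels), "R" (3x3) and "t" (3): a world point X has camera coordinates R X + t; the wrist camera has in their place "T_tool_cam" (4x4, takes a point from camera to tool coordinates, whose origin is the TCP and whose axes are the flange's). Camera axes: x right, y down, z forward; pixel columns grow to the right and rows downward; lengths in mm; the calibration is good to about 2 mm. A picture is of the moment at which its call begins: read the wrist's pose just before it. get_calibration takes no time and is no camera call.
- r.hand_in(): hands the job in, once; it reports no verdict.
The state is a dict: "time": time; "joint_pos": joint angles; "qd": joint speeds; "joint_efforts": joint torques, N m; "tool_pos": TCP position; "tcp_rot": TCP orientation; "ft_force": force on the tool from outside, world axes, zero at the start; "wrist_torque": the same for the moment, N m; "finger_gap": finger opening in mm.
Only numpy, scipy, OpenCV 4.12 (cv2) and the standard library are available. Lean on these libraries where they do the work, as an engineer would, in place of code of your own. Each camera call takes 0.05 s, during which the arm holds its last target. There are 200 camera calls.

## Working session

There is one attempt and no reset: what is moved stays moved. The work goes in short steps, Python scripts to look and compute and a tool call to move; the robot and the scene stay as the last step left them, time stands still between calls to the robot, and variables do not carry over. Pictures are saved under pics/ and viewed, about 8 in all and at most 12, crops included, and the job is handed in when it is done.

Besides the shell and the picture viewer there is one more tool, called after "Emit:" by a JSON object that holds its "fn" and its "kwargs". play_rows: Moves the arm, as the interface text tells. Its arguments: {"type":"object","properties":{"deltas":{"type":"array"},"force":{"type":"number"}},"required":["deltas"]}

```bash
mkdir -p pics
python3 - <<'E'
from bench import r, eyes
import cv2,numpy as np
a=[eyes.snapshot(n) for n in("side","top")]
for n,i in zip(("side","top"),a): cv2.imwrite(f"pics/{n}0.png",i[:,:,::-1])
cv2.imwrite("pics/both.png",cv2.resize(np.vstack(a),None,fx=.78,fy=.78)[:,:,::-1])
for n in("side","top","wrist"): print(n,{k:np.round(v,3).tolist() for k,v in eyes.get_calibration(n).items()})
print(r.sense())
E
```

```text
side {'mtx': [[484.594, 0.0, 260.776], [0.0, 484.594, 189.269], [0.0, 0.0, 1.0]], 'R': [[0.986, -0.166, 0.024], [-0.042, -0.383, -0.923], [0.162, 0.909, -0.385]], 't': [-600.665, 77.044, 1134.751]}
top {'mtx': [[473.538, 0.0, 248.502], [0.0, 473.538, 200.201], [0.0, 0.0, 1.0]], 'R': [[0.018, -1.0, -0.005], [-0.99, -0.017, -0.137], [0.137, 0.008, -0.991]], 't': [-59.288, 571.338, 1326.403]}
wrist {'mtx': [[278.555, 0.0, 258.053], [0.0, 278.555, 190.923], [0.0, 0.0, 1.0]], 'T_tool_cam': [[0.001, -0.959, -0.283, 73.062], [1.0, 0.001, -0.001, -0.846], [0.001, -0.283, 0.959, -142.032], [0.0, 0.0, 0.0, 1.0]]}
{'time': 0.1, 'joint_pos': array([-7.50223495e+01,  7.51282997e+00,  8.53226929e+01,  4.89188823e-04,
        8.72603791e+01, -4.89312130e+00]), 'qd': array([ 0.02634331, -0.06742091, -0.07271244,  0.07670971,  0.06958978,
       -0.05493996]), 'joint_efforts': array([ 1.33379926e-03, -5.70952177e+01, -5.01941335e+01, -4.55119437e-05,
        8.13775318e-03, -1.13313467e-05]), 'tool_pos': array([ 203.83725507, -563.79761679,  230.33128092]), 'tcp_rot': array([-1.79904489e+02, -8.66698134e-03,  1.98707408e+01]), 'ft_force': array([ 0.37253185,  0.19009535, -1.16060857]), 'wrist_torque': array([-0.01879406,  0.02686612, -0.01422491]), 'finger_gap': 85.27449301741984}
```

View pics/side0.png

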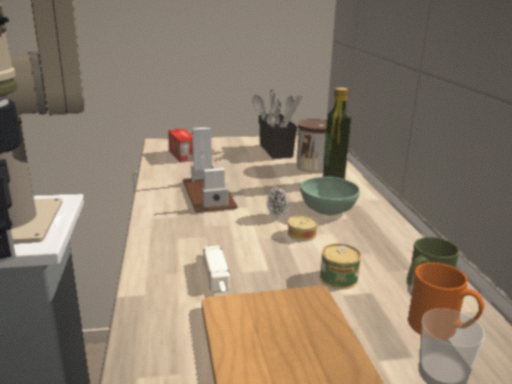

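View pics/top0.png

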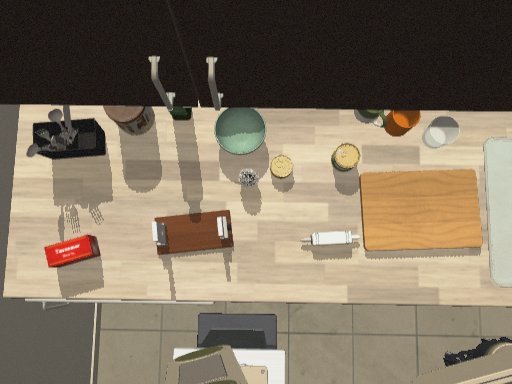

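The side view shows the stand at (208,190), with the short arm nearer at (214,187), and the spindle at (217,270). In the top view the base spans (156–232, 211–254), with the tall arm on the left at (160,233) and the short arm at (222,228). The spindle is at (333,238) with the tins, scourer and bowl behind it. Next I'll measure these with masks.

```bash
cat > h.py <<'E'
from bench import r, eyes
import cv2,numpy as np
from scipy.spatial.transform import Rotation as Ro
def cam(n,s=None):
    c=eyes.get_calibration(n); K=c["mtx"]
    if n!="wrist":
        R=np.array(c["R"]); return np.array(K),R.T,-R.T@np.array(c["t"])
    T=np.array(c["T_tool_cam"]); Rt=Ro.from_euler("xyz",s["tcp_rot"],degrees=True).as_matrix()
    return np.array(K),Rt@T[:3,:3],Rt@T[:3,3]+s["tool_pos"]
def onplane(C,uv,z):
    K,R,o=C; d=R@np.linalg.inv(K)@np.array([*uv,1.]); return o+d*(z-o[2])/d[2]
def proj(C,X):
    K,R,o=C; p=K@R.T@(np.array(X)-o); return p[:2]/p[2]
E
python3 - <<'E'
from h import *
i=cv2.imread("pics/top0.png"); C=cam("top")
hsv=cv2.cvtColor(i,cv2.COLOR_BGR2HSV)
# base: dark brown
m=((i[:,:,2]<125)&(i[:,:,2].astype(int)-i[:,:,0]>35)).astype(np.uint8); w=np.zeros_like(m); w[200:265,145:245]=1; m*=w
m=cv2.morphologyEx(m,cv2.MORPH_CLOSE,np.ones((9,9)))
c=max(cv2.findContours(m,0,1)[0],key=cv2.contourArea)
b=cv2.boxPoints(cv2.minAreaRect(c)); print("base",b.tolist())
for p in b: print(onplane(C,p,12).round(1))
m=((hsv[:,:,1]<28)&(hsv[:,:,2]>150)).astype(np.uint8); w[:]=0; w[225:252,295:360]=1; m*=w
c=max(cv2.findContours(m,0,1)[0],key=cv2.contourArea); rc=cv2.minAreaRect(c); print("sp",rc)
for p in cv2.boxPoints(rc): print(p,onplane(C,p,25).round(1))
v=np.hstack([cv2.resize(i[200:265,145:245],None,fx=4,fy=4,interpolation=2),cv2.resize(i[210:275,285:375],None,fx=4,fy=4,interpolation=2)])
cv2.imwrite("pics/z.png",v)
E
```

```text
base [[153.6081085205078, 217.23333740234375], [229.2056427001953, 209.85797119140625], [232.8002166748047, 246.702392578125], [157.2026824951172, 254.0777587890625]]
[520.9 228.   12. ]
[546.5   6.9  12. ]
[439.  -6.  12.]
[413.9 212.7  12. ]
sp ((335.8094787597656, 236.73727416992188), (11.765156745910645, 46.37260437011719), 86.05481719970703)
[312.2734 232.4639] [ 483.4 -234.9   25. ]
[358.5361  229.27338] [ 494.9 -368.3   25. ]
[359.34555 241.01065] [ 461.2 -370.1   25. ]
[313.08286 244.20117] [ 449.7 -237.2   25. ]
```

View pics/z.png

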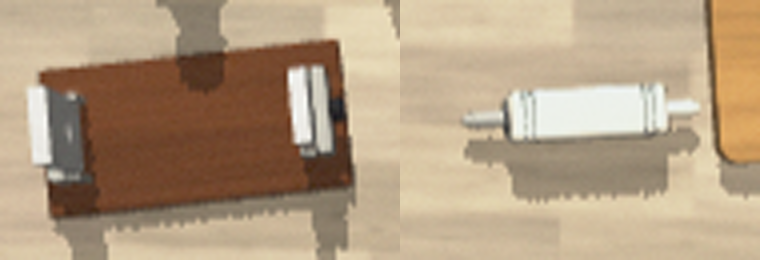

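Scene understood. The stand centre is near (480,110) with yaw ≈ +6.6°. The spindle is near (472,-303) with yaw ≈ +5°, and its steel sprung pin already points to +y. I'll turn the tool to yaw ≈95 and go above the spindle.

Emit:
{"fn": "play_rows", "kwargs": {"deltas": [[[0,0,0],[0,0,-0.186],0],[[0,0,0],[0,0,-0.186],0],[[0,0,0],[0,0,-0.186],0],[[0,0,0],[0,0,-0.186],0],[[0,0,0],[0,0,-0.186],0],[[0,0,0],[0,0,-0.186],0],[[0,0,0],[0,0,-0.186],0],[[0,0,0],[0,0,0],0]]}}

```text
time: 1.1
tool_pos: [203.1, -561.1, 225.2]
tcp_rot: [-179.9, -0.6, 95.3]
ft_force: [0.2, -0.2, 0.6]
finger_gap: 85.3
```

Emit:
{"fn": "play_rows", "kwargs": {"deltas": [[[0.033,0.042,0.004],[0,0,0],0],[[0.033,0.042,0.004],[0,0,0],0],[[0.033,0.042,0.004],[0,0,0],0],[[0.033,0.042,0.004],[0,0,0],0],[[0.033,0.042,0.004],[0,0,0],0],[[0.033,0.042,0.004],[0,0,0],0],[[0.033,0.042,0.004],[0,0,0],0],[[0,0,0],[0,0,0],0]]}}

```text
time: 2.1
tool_pos: [485.4, -300.2, 196.0]
tcp_rot: [-179.8, -0.7, 92.7]
ft_force: [-1.4, -0.2, 0.7]
finger_gap: 85.5
```

Run:
```python
from h import *
s=r.sense(); i=eyes.snapshot("wrist")[:,:,::-1].copy(); cv2.imwrite("pics/w1.png",i); np.save("w1.npy",s,allow_pickle=True)
C=cam("wrist",s); hsv=cv2.cvtColor(i,cv2.COLOR_BGR2HSV)
print(s["tool_pos"],s["tcp_rot"],proj(C,[472,-303,36]))
m=((hsv[:,:,1]<25)&(hsv[:,:,2]>170)).astype(np.uint8)
for c in cv2.findContours(m,0,1)[0]:
    if cv2.contourArea(c)>500:
        rc=cv2.minAreaRect(c);print(rc)
        for p in cv2.boxPoints(rc): print(p,onplane(C,p,36).round(1))
```

```text
[ 485.41543699 -300.17968929  196.0169744 ] [-179.81469899   -0.68612447   92.71259932] [245.8709191  180.97336711]
((248.0572509765625, 171.4240264892578), (82.21930694580078, 28.527055740356445), 87.20729064941406)
[231.8077  131.05817] [ 455.1 -249.1   36. ]
[260.30087 129.66824] [ 485.3 -246.2   36. ]
[264.30682 211.78989] [ 494.6 -338.5   36. ]
[235.81363 213.17981] [ 461.8 -341.8   36. ]
```

View pics/w1.png

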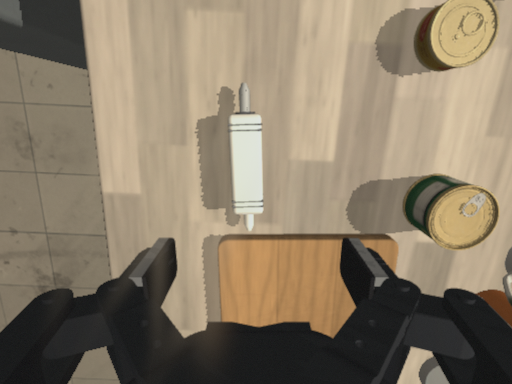

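The wrist view shows the barrel at columns 231–263, rows 114–214. The steel tip is at (244,83) and the white fixed tip at (250,231), just short of the cutting board.

```bash
cat >> h.py <<'E'
def to_tool(s,X):
    Rt=Ro.from_euler("xyz",s["tcp_rot"],degrees=True).as_matrix(); return Rt.T@(np.array(X)-s["tool_pos"])
E
python3 - <<'E'
from h import *
s=np.load("w1.npy",allow_pickle=True).item(); C=cam("wrist",s)
a=onplane(C,(244,83),18);b=onplane(C,(250,231),18); d=(a-b)/np.linalg.norm(a-b)
print(a,b,np.linalg.norm(a-b),np.degrees(np.arctan2(-d[0],d[1])),"mid",b+83*d, a-89*d)
bc=[onplane(C,p,36) for p in((231,114),(263,114),(264,213),(233,213))]; print(np.round(bc,1),np.mean(bc,0))
m=(b+83*d+a-89*d)/2; print(m, "tool",to_tool(r.sense(),[m[0],m[1],60]))
E
```

```text
[ 465.38635168 -198.81868956   18.        ] [ 478.80147225 -371.30128236   18.        ] 173.00349788041785 4.44732138586323 mid [ 472.36544627 -288.55119131   18.        ] [ 472.28763255 -287.55071491   18.        ]
[[ 453.8 -231.6   36. ]
 [ 487.3 -230.    36. ]
 [ 494.3 -340.    36. ]
 [ 458.5 -341.8   36. ]] [ 473.48766538 -285.83228554   36.        ]
[ 472.32653941 -288.05095311   18.        ] tool [ 12.51928982 -10.82219135 136.35657896]
```

Emit:
{"fn": "play_rows", "kwargs": {"deltas": [[[0.006,-0.005,0.035],[0,-0.006,-0.016],0.25],[[0.006,-0.006,0.035],[0,-0.006,-0.015],0.25],[[0,0,0.035],[0,0,0],0.25],[[0,0,0.03],[0,0,0],0.25],[[0,0,0],[0,0,0],0.25]]}}

```text
time: 2.78
tool_pos: [468.3, -294.9, 59.0]
tcp_rot: [-179.8, 0.2, 93.4]
ft_force: [-0.4, -0.0, -0.4]
finger_gap: 63.8
```

Run:
```python
from h import *
s=r.sense(); print(s["tool_pos"],s["tcp_rot"],s["ft_force"],to_tool(s,[472.3,-288,3]))
```

```text
[ 468.26129765 -294.88531267   58.98362631] [-179.77709943    0.24694452   93.35685024] [-0.35701934 -0.00985241 -0.36521878] [ 6.87824115  4.65258776 55.93682408]
```

Emit:
{"fn": "play_rows", "kwargs": {"deltas": [[[0.005,0.004,0.02],[0,0.004,-0.02],0.25],[[0.002,0.001,0.02],[0,0,0],0.25],[[0,0,0.01],[0,0,0],0.25],[[0,0,0],[0,0,0],0.25]]}}

```text
time: 3.28
tool_pos: [474.7, -290.4, 10.3]
tcp_rot: [180.0, 0.2, 94.4]
ft_force: [0.4, 1.0, 0.4]
finger_gap: 64.1
```

Run:
```python
from h import *
s=r.sense(); print(s["tool_pos"],s["tcp_rot"],s["ft_force"],to_tool(s,[472.3,-288,3]))
```

```text
[ 474.70938807 -290.40038435   10.32521378] [179.96764538   0.22083827  94.35833726] [0.36112701 1.0099251  0.43789854] [ 2.6047569 -2.2241365  7.3139737]
```

Emit:
{"fn": "play_rows", "kwargs": {"deltas": [[[0.0026,-0.002,0.003],[0,0,0],0.25],[[0,0,0.003],[0,0,0],0.25],[[0,0,0],[0,0,0],0.5],[[0,0,0],[0,0,0],0.6],[[0,0,0],[0,0,0],0.8],[[0,0,0],[0,0,0],0.8],[[0,0,0],[0,0,0],0.8],[[0,0,0],[0,0,0],0.8]], "force": 80}}

```text
time: 4.28
tool_pos: [473.9, -289.0, 6.5]
tcp_rot: [179.8, 0.4, 94.4]
ft_force: [0.3, -0.1, -0.6]
finger_gap: 35.2
```

Emit:
{"fn": "play_rows", "kwargs": {"deltas": [[[0,0,-0.015],[0,0,0],0.8],[[0,0,-0.03],[0,0,0],0.8],[[0,0,-0.04],[0,0,0],0.8],[[0,0,-0.04],[0,0,0],0.8],[[0,0,-0.035],[0,0,0],0.8],[[0,0,0],[0,0,0],0.8]]}}

```text
time: 5.03
tool_pos: [472.8, -287.5, 175.2]
tcp_rot: [179.8, 0.4, 94.4]
ft_force: [1.0, -0.4, -2.0]
finger_gap: 34.9
```

Run:
```python
from h import *
s=r.sense(); print(s["tool_pos"],s["tcp_rot"],s["ft_force"],s["finger_gap"])
i=eyes.snapshot("wrist")[:,:,::-1].copy(); cv2.imwrite("pics/w2.png",i); np.save("w2.npy",s,allow_pickle=True)
j=eyes.snapshot("side")[:,:,::-1].copy(); cv2.imwrite("pics/s2.png",j)
k=cv2.resize(j[110:220,160:270],(384,384),interpolation=2)
cv2.imwrite("pics/v.png",np.hstack([i[:,100:412],k]))
```

```text
[ 472.79351293 -287.52744508  175.21977965] [179.7851201    0.37280884  94.36434613] [ 0.96803662 -0.37396413 -2.00675172] 34.91269697428016
```

View pics/v.png

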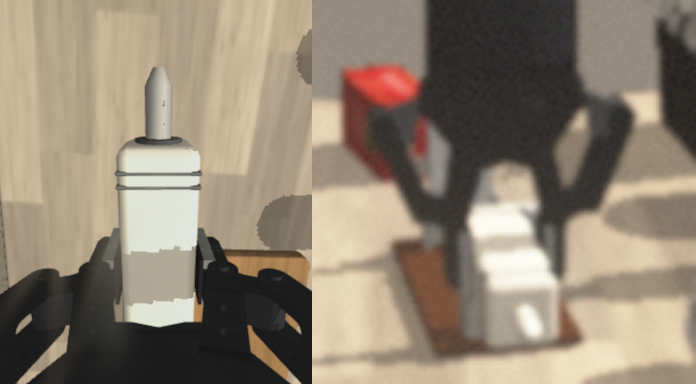

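The spindle is held straight, with the steel tip at wrist (256,67) and the barrel shoulder near row 140. Now I'll get the stand's heights from the first pictures.

Run:
```python
from h import *
i=cv2.imread("pics/side0.png"); t=cv2.imread("pics/top0.png")
a=cv2.resize(i[120:215,176:242],None,fx=6,fy=6,interpolation=2); b=cv2.resize(t[205:260,150:200],None,fx=6,fy=6,interpolation=2)
v=np.zeros((570,700,3),np.uint8); v[:,:396]=a; v[:330,400:700]=b; cv2.imwrite("pics/v2.png",v)
s=np.load("w2.npy",allow_pickle=True).item(); C=cam("wrist",s)
for uv in((256,67),(258,138),(219,175),(299,175)):
    print(uv,to_tool(s,onplane(C,uv,s["tool_pos"][2]+(11.5 if uv[1]<140 else 29.5))).round(1))
```

```text
(256, 67) [ 90.5  -0.2 -12.1]
(258, 138) [ 60.3   0.7 -11.9]
(219, 175) [ 47.  -15.4 -29.9]
(299, 175) [ 47.   17.6 -29.7]
```

View pics/v2.png

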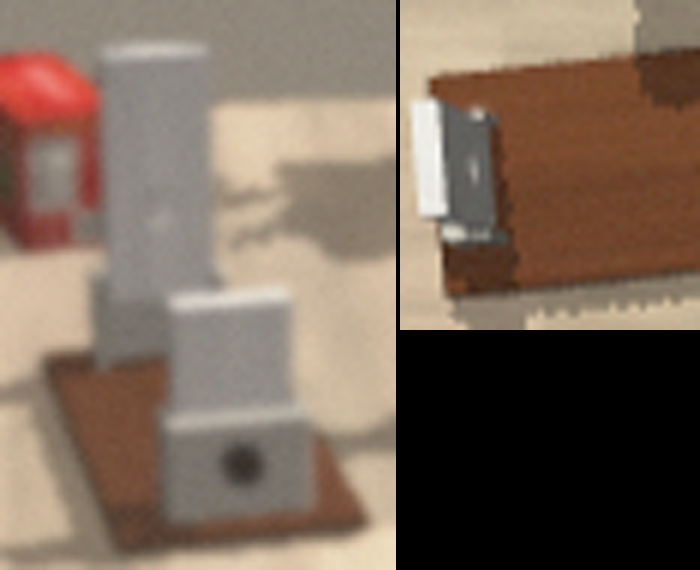

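The blurred crops show the tall arm's inner top edge near side (202,130) and top (157,231). There is a cup-like mark at side (202.7,156.3) and top (162.5,233.3). The short arm's inner top edge is near side (214.2,168.7) and top (217.5,227). I'll triangulate these points.

```bash
cat >> h.py <<'E'
def tri(C1,u1,C2,u2):
    P=lambda C:C[0]@np.hstack([C[1].T,(-C[1].T@C[2])[:,None]])
    X=cv2.triangulatePoints(P(C1),P(C2),np.array(u1,float),np.array(u2,float))[:,0]; X=X[:3]/X[3]
    return X.round(1),(proj(C1,X)-u1).round(1),(proj(C2,X)-u2).round(1)
E
python3 - <<'E'
from h import *
S,T=cam("side"),cam("top")
for n,a,b in(("talltop",(202,130),(157.2,231.2)),("mark",(202.7,156.3),(162.5,233.3)),("shorttop",(214.2,168.7),(217.5,227))):
    print(n,*tri(S,a,T,b))
for p in((157.2,231.2),(162.5,233.3)): print(p,[onplane(T,p,z).round(1).tolist() for z in(60,80,140,160)])
b=np.array([onplane(T,p,12) for p in [[153.6,217.2],[229.2,209.9],[232.8,246.7],[157.2,254.1]]]);print(b.mean(0))
E
```

```text
talltop [472.3 186.2 159.5] [-0.8  0.1] [ 0.  -0.8]
mark [472.2 186.3  83.9] [-0.8  0.1] [ 0.  -0.9]
shorttop [491.6  33.3 102.6] [-1.3  0.1] [ 0.1 -1.2]
(157.2, 231.2) [[476.9, 206.0, 60.0], [475.5, 202.0, 80.0], [471.4, 190.1, 140.0], [470.0, 186.1, 160.0]]
(162.5, 233.3) [[471.3, 190.8, 60.0], [470.0, 187.1, 80.0], [466.1, 175.8, 140.0], [464.8, 172.0, 160.0]]
[480.0592958  110.40109518  12.        ]
```

Cup height estimates agree: mark 84, tall top −74 = 85.5, short top −13 ≈ 90. I take about 85. The stand axis has yaw ≈7° with its centre near (481,110). Next I carry the spindle over, high.

Emit:
{"fn": "play_rows", "kwargs": {"deltas": [[[0.03,0.003,0],[0,0,-0.006],0.8],[[0.042,0.005,0],[0,0,-0.006],0.8],[[0.042,0.005,0],[0,0,-0.006],0.8],[[0.042,0.005,0],[0,0,-0.006],0.8],[[0.042,0.005,0],[0,0,-0.006],0.8],[[0.042,0.005,0],[0,0,-0.006],0.8],[[0.042,0.005,0],[0,0,-0.006],0.8],[[0.03,0.004,0],[0,0,0],0.8]]}}

```text
time: 6.12
tool_pos: [466.8, 38.2, 153.6]
tcp_rot: [-178.5, -0.5, 96.5]
ft_force: [-0.8, 0.0, -2.0]
finger_gap: 35.1
```

```bash
cat >> h.py <<'E'
O=np.array([481,110,0.]); YAW=6.9; OFF=np.array([1.5,0,-11.5])
def st():
    s=r.sense(); Rt=Ro.from_euler("xyz",s["tcp_rot"],degrees=True); Rs=Ro.from_euler("z",YAW,degrees=True)
    c=Rs.inv().apply(s["tool_pos"]+Rt.apply(OFF)-O); f=Rs.inv().apply(s["ft_force"])
    print("t %.2f"%s["time"],"barrel in stand",c.round(1),"rot",np.round(s["tcp_rot"],2),"F stand",f.round(2),"M",np.round(s["wrist_torque"],2),"gap %.1f"%s["finger_gap"])
    return s,c
E
python3 -c "
from h import *
st()"
```

```text
t 6.12 barrel in stand [-22.4 -68.2 165.1] rot [-178.47   -0.51   96.54] F stand [-0.8   0.14 -1.98] M [-0.04 -0.03 -0.01] gap 35.1
```

Emit:
{"fn": "play_rows", "kwargs": {"deltas": [[[0.012,0.01,0],[-0.013,-0.005,-0.004],0.8],[[0.012,0.012,0],[-0.013,-0.005,-0.003],0.8],[[0.012,0,0.0],[0,0,0],0.8],[[0.005,0,0],[0,0,0],0.8],[[0,0,0],[0,0,0],0.8]]}}

```text
time: 6.75
tool_pos: [482.2, 83.6, 148.8]
tcp_rot: [-179.6, 0.1, 97.1]
ft_force: [-0.0, -0.7, -1.8]
finger_gap: 35.2
```

```bash
python3 -c "
from h import *
st()
w=eyes.snapshot('wrist')[:,:,::-1]; cv2.imwrite('pics/w3.png',w)"
```

```text
t 6.75 barrel in stand [ -1.9 -24.8 160.3] rot [-1.7962e+02  9.0000e-02  9.7060e+01] F stand [-0.09 -0.68 -1.84] M [-0.09  0.01 -0.  ] gap 35.2
```

View pics/w3.png

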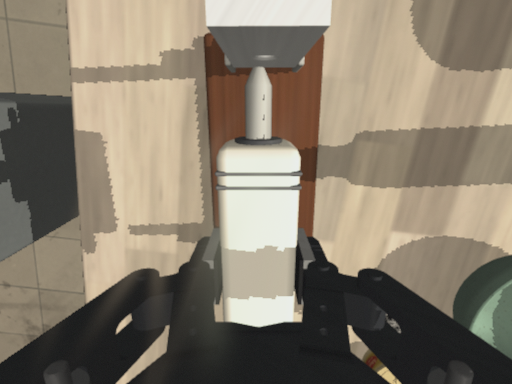

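The wrist view shows the tall arm's inner top edge from (208,27) to (328,27), a faint cup mark at (265,58) and the steel tip at (259,67). I'll check x and yaw from these.

Run:
```python
from h import *
s=r.sense(); C=cam("wrist",s); w=cv2.imread("pics/w3.png")
g=cv2.cvtColor(w,cv2.COLOR_BGR2GRAY).astype(int)
for u in(225,245,268,290,310): print(u,np.argmin(np.diff(g[10:45,u]))+10,end="; ")
print([ (v,np.argmax(np.abs(np.diff(g[v,190:230])))+190,np.argmax(np.abs(np.diff(g[v,315:345])))+315) for v in(8,14,20,25)])
S=Ro.from_euler("z",YAW,degrees=True)
for z in(158,160,162):
  a,b=onplane(C,(207.5,27),z),onplane(C,(328.5,27),z); d=b-a
  print(z,a.round(1),b.round(1),np.linalg.norm(d).round(1),np.degrees(np.arctan2(d[1],d[0])).round(2),"mid in stand",S.inv().apply((a+b)/2-O).round(1),"tool",to_tool(s,(a+b)/2).round(1))
t=onplane(C,(259,67),160.3); print("tip stand",S.inv().apply(t-O).round(1),to_tool(s,t))
X=S.apply([0,77,85])+O; print("cup px",proj(C,X))
```

```text
225 25; 245 25; 268 25; 290 25; 310 25; [(8, np.int64(204), np.int64(331)), (14, np.int64(204), np.int64(330)), (20, np.int64(205), np.int64(330)), (25, np.int64(205), np.int64(330))]
158 [448.7 186.5 158. ] [499.5 192.8 158. ] 51.2 6.98 mid in stand [  2.7  79.9 158. ] tool [106.4   4.9  -9.4]
160 [449.1 186.1 160. ] [499.1 192.2 160. ] 50.4 6.98 mid in stand [  2.6  79.4 160. ] tool [105.9   4.8 -11.4]
162 [449.5 185.6 162. ] [498.7 191.7 162. ] 49.6 6.98 mid in stand [  2.6  78.9 162. ] tool [105.4   4.8 -13.4]
tip stand [ -1.   64.  160.3] [ 90.5022655    1.12593645 -11.66489677]
cup px [260.98803714  62.07643323]
```

```bash
sed -i 's/^O=.*/O=np.array([483.3,112.3,0.]); YAW=7.0; OFF=np.array([1.5,1.0,-11.5])/' h.py; python3 -c "
from h import *
st()"
```

```text
t 6.80 barrel in stand [ -3.5 -27.  160.3] rot [-1.7962e+02  9.0000e-02  9.7040e+01] F stand [-1.24 -0.25 -1.64] M [ 0.03 -0.    0.04] gap 34.7
```

Emit:
{"fn": "play_rows", "kwargs": {"deltas": [[[0,0.002,0.01],[-0.003,0,0],0.8],[[0,0.0015,0.01],[-0.003,0,0],0.8],[[0,0,0.01],[0,0,0],0.8],[[0,0,0.004],[0,0,0],0.8],[[0,0,0],[0,0,0],0.8]]}}

```text
time: 7.42
tool_pos: [485.3, 82.5, 111.5]
tcp_rot: [-179.9, 0.1, 96.9]
ft_force: [-1.5, -0.7, -1.8]
finger_gap: 34.8
```

```bash
python3 -c "
from h import *
st()"
```

```text
t 7.42 barrel in stand [ -0.7 -28.3 123. ] rot [-1.7991e+02  1.1000e-01  9.6940e+01] F stand [-1.55 -0.56 -1.8 ] M [-0.03 -0.04  0.02] gap 34.8
```

Emit:
{"fn": "play_rows", "kwargs": {"deltas": [[[0.008,0.0005,-0.0005],[0,0,0],0.8],[[0.006,0,-0.0005],[0,0,0],0.8],[[0.004,0,0],[0,0,0],0.8],[[0,0,0],[0,0,0],0.8]]}}

```text
time: 7.92
tool_pos: [484.1, 101.3, 113.6]
tcp_rot: [-180.0, 0.2, 97.0]
ft_force: [-0.2, -2.6, -2.4]
finger_gap: 35.1
```

```bash
python3 -c "
from h import *
st()"
```

```text
t 7.92 barrel in stand [  0.5  -9.5 125.1] rot [-180.      0.19   96.97] F stand [-0.47 -2.6  -2.35] M [-0.53  0.06 -0.02] gap 35.1
```

Emit:
{"fn": "play_rows", "kwargs": {"deltas": [[[0.005,0,0],[0,0,0],0.8],[[0.005,0,0],[0,0,0],0.8],[[0.004,0,0],[0,0,0],0.8],[[0.002,0,0],[0,0,0],0.8],[[0,0,0],[0,0,0],0.8]]}}

```text
time: 8.55
tool_pos: [482.7, 112.8, 114.0]
tcp_rot: [-180.0, 0.7, 96.9]
ft_force: [-0.9, -6.1, -0.5]
finger_gap: 35.0
```

```bash
python3 -c "
from h import *
st()"
```

```text
t 8.55 barrel in stand [  0.5   2.2 125.5] rot [-179.97    0.69   96.9 ] F stand [-1.59 -5.96 -0.54] M [-0.96  0.04  0.03] gap 35.0
```

Emit:
{"fn": "play_rows", "kwargs": {"deltas": [[[0.004,0,0],[0,0.006,0],0.8],[[0.003,0,0],[0,0.006,0],0.8],[[0.001,0,0],[0,0,0],0.8],[[0,0,0],[0,0,0],0.8]]}}

```text
time: 9.05
tool_pos: [482.2, 115.7, 113.8]
tcp_rot: [-179.9, 0.5, 96.8]
ft_force: [0.3, -6.9, -1.5]
finger_gap: 35.2
```

```bash
python3 -c "
from h import *
st()
w=eyes.snapshot('wrist')[:,:,::-1]; cv2.imwrite('pics/w4.png',w)
for _ in range(6):
    eyes.snapshot('top'); s,c=st()
"
```

```text
t 9.05 barrel in stand [  0.3   5.1 125.3] rot [-179.92    0.5    96.79] F stand [-0.57 -6.91 -1.45] M [-1.16  0.01  0.1 ] gap 35.2
t 9.15 barrel in stand [  0.3   5.  125.3] rot [-179.92    0.5    96.78] F stand [-0.09 -7.56 -1.13] M [-1.21  0.01  0.06] gap 34.7
t 9.20 barrel in stand [  0.3   5.  125.3] rot [-179.92    0.5    96.78] F stand [-1.27 -7.37 -1.36] M [-1.2  -0.04  0.06] gap 34.5
t 9.25 barrel in stand [  0.3   5.  125.3] rot [-179.92    0.5    96.79] F stand [-0.87 -7.97 -1.37] M [-1.2  -0.04  0.07] gap 34.8
t 9.30 barrel in stand [  0.3   5.1 125.3] rot [-179.92    0.5    96.78] F stand [-1.38 -7.6  -1.19] M [-1.22 -0.01  0.02] gap 34.8
t 9.35 barrel in stand [  0.3   5.  125.3] rot [-179.92    0.5    96.78] F stand [-1.15 -7.72 -0.51] M [-1.23 -0.04  0.09] gap 34.9
t 9.40 barrel in stand [  0.3   5.  125.3] rot [-179.93    0.5    96.78] F stand [-1.47 -7.38 -1.18] M [-1.25  0.    0.05] gap 34.8
```

Emit:
{"fn": "play_rows", "kwargs": {"deltas": [[[0.004,0,0],[0,0.006,-0.001],0.8],[[0.004,0,0],[0,0.005,-0.001],0.8],[[0.003,0,0],[0,0,0],0.8],[[0,0,0],[0,0,0],0.8]]}}

```text
time: 9.9
tool_pos: [481.6, 120.4, 113.7]
tcp_rot: [-179.9, 0.5, 96.8]
ft_force: [0.4, -8.5, -0.1]
finger_gap: 34.6
```

```bash
cat >> h.py <<'E'
def avg(n=4):
    F=[]
    for _ in range(n):
        eyes.snapshot('wrist'); F.append(Ro.from_euler("z",YAW,degrees=True).inv().apply(r.sense()["ft_force"]))
    print("avgF",np.mean(F,0).round(2)); st()
E
python3 -c "
from h import *
avg()"
```

```text
avgF [-1.24 -9.06 -1.11]
t 10.10 barrel in stand [  0.3   9.7 125.2] rot [-179.89    0.47   96.75] F stand [-1.52 -8.57 -1.03] M [-1.46 -0.07  0.01] gap 34.8
```

Emit:
{"fn": "play_rows", "kwargs": {"deltas": [[[0.003,0,0],[0,0.01,-0.004],0.8],[[0.002,0,0.004],[0,0.005,0],0.8],[[0.001,0,0.006],[0,0,0],0.8],[[0.001,0,0.004],[0,0,0],0.8],[[0,0,0],[0,0,0],0.8]]}}

```text
time: 10.72
tool_pos: [483.4, 119.8, 100.9]
tcp_rot: [179.9, 0.3, 96.8]
ft_force: [0.3, -7.9, -2.9]
finger_gap: 34.5
```

```bash
python3 -c "
from h import *
avg()"
```

```text
avgF [ 0.58 -8.91 -3.5 ]
t 10.93 barrel in stand [  2.    8.9 112.4] rot [179.93   0.33  96.8 ] F stand [ 0.78 -9.01 -3.49] M [-1.52 -0.26  0.02] gap 35.0
```

Emit:
{"fn": "play_rows", "kwargs": {"deltas": [[[0.004,-0.001,0],[0,0.003,-0.003],0.8],[[0.004,-0.001,0],[0,0.003,0],0.8],[[0.001,0,0],[0,0,0],0.8],[[0,0,0],[0,0,0],0.8]]}}

```text
time: 11.42
tool_pos: [482.4, 121.8, 101.3]
tcp_rot: [179.8, 0.6, 96.8]
ft_force: [0.1, -9.8, -0.2]
finger_gap: 34.8
```

```bash
python3 -c "
from h import *
avg()"
```

```text
avgF [ -1.45 -10.11  -0.88]
t 11.62 barrel in stand [  1.2  11.1 112.8] rot [179.81   0.63  96.81] F stand [ -1.01 -10.22  -1.51] M [-1.49  0.02  0.07] gap 35.0
```

Emit:
{"fn": "play_rows", "kwargs": {"deltas": [[[0.001,-0.001,0.003],[0,0.003,0],0.8],[[0.001,-0.0005,0.004],[0,0.003,0],0.8],[[0.001,0,0.004],[0,0,0],0.8],[[0.001,0,0],[0,0,0],0.8],[[0,0,0],[0,0,0],0.8]]}}

```text
time: 12.25
tool_pos: [483.2, 118.4, 91.7]
tcp_rot: [179.6, 1.0, 96.6]
ft_force: [1.0, -8.0, -2.1]
finger_gap: 34.8
```

```bash
python3 -c "
from h import *
avg(3)"
```

```text
avgF [ 0.09 -8.58 -1.96]
t 12.40 barrel in stand [  1.6   7.7 103.3] rot [179.6    0.95  96.63] F stand [ 0.43 -8.51 -2.37] M [-1.41 -0.09  0.03] gap 34.7
```

Emit:
{"fn": "play_rows", "kwargs": {"deltas": [[[0.005,-0.001,0],[0.004,0.014,-0.005],0.8],[[0.004,-0.001,0],[0.002,0.012,-0.003],0.8],[[0.002,-0.0005,0],[0,0.005,0],0.8],[[0.001,0,0],[0,0,0],0.8]]}}

```text
time: 12.9
tool_pos: [481.3, 123.2, 91.8]
tcp_rot: [179.8, -0.2, 97.0]
ft_force: [0.8, -9.7, -1.4]
finger_gap: 34.7
```

```bash
python3 -c "
from h import *
avg(3)
w=eyes.snapshot('wrist')[:,:,::-1]; cv2.imwrite('pics/w5.png',w)
w=eyes.snapshot('side')[:,:,::-1]; cv2.imwrite('pics/s5.png',w)
cv2.imwrite('pics/v5.png',np.hstack([cv2.resize(cv2.imread('pics/w5.png')[0:260,150:370],(440,520)),cv2.resize(w[100:220,170:250],(347,520),interpolation=2)]))"
```

```text
avgF [-0.22 -9.87 -2.18]
t 13.05 barrel in stand [  0.3  12.6 103.3] rot [179.85  -0.2   96.96] F stand [-0.47 -9.91 -2.3 ] M [-1.66 -0.16 -0.01] gap 35.3
```

View pics/v5.png

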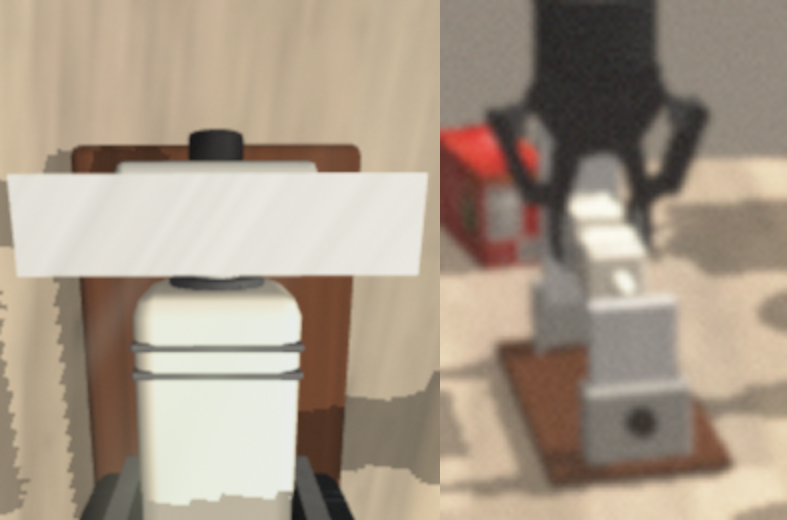

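The wrist crop shows the tall face's edge (cols 18–419, middle 218) in line with the barrel centre (217). In the side crop the fixed pin at (622,282) lies just above the short arm's top. x is aligned, so I continue down.

Emit:
{"fn": "play_rows", "kwargs": {"deltas": [[[0.002,0,0.003],[0,0.003,0],0.8],[[0.002,0,0.004],[0,0.003,0],0.8],[[0.002,0,0.002],[0,0.002,0],0.8],[[0.001,0,0],[0,0,0],0.8]]}}

```text
time: 13.65
tool_pos: [482.9, 123.9, 84.3]
tcp_rot: [179.7, -0.1, 96.8]
ft_force: [1.2, -9.9, -1.3]
finger_gap: 35.0
```

```bash
python3 -c "
from h import *
avg(3)"
```

```text
avgF [ -0.18 -10.    -1.67]
t 13.80 barrel in stand [ 2.  13.  95.8] rot [ 1.7969e+02 -5.0000e-02  9.6830e+01] F stand [  0.2  -10.23  -1.46] M [-1.54 -0.17 -0.02] gap 35.1
```

Emit:
{"fn": "play_rows", "kwargs": {"deltas": [[[0.001,-0.0015,0.001],[0.003,0.002,-0.002],0.8],[[0.0015,-0.0015,0.002],[0.002,0.001,0],0.8],[[0.0015,-0.001,0.002],[0,0.001,0],0.8],[[0.001,0,0.001],[0,0,0],0.8]]}}

```text
time: 14.3
tool_pos: [480.2, 123.4, 78.7]
tcp_rot: [179.8, 0.2, 96.8]
ft_force: [-0.2, -7.6, -0.5]
finger_gap: 34.6
```

```bash
python3 -c "
from h import *
avg(2)"
```

```text
avgF [-0.13 -8.49 -1.51]
t 14.40 barrel in stand [-0.7 12.9 90.2] rot [179.84   0.18  96.82] F stand [-0.06 -8.41 -2.13] M [-1.26 -0.16 -0.01] gap 34.8
```

The push fell by 1.5 N at unchanged y, so the nose is entering the tall cup. I'll nudge down in small steps.

Emit:
{"fn": "play_rows", "kwargs": {"deltas": [[[0.001,0.0003,0.001],[0,0.002,-0.002],0.8],[[0.001,0,0.001],[0,0.001,0],0.8],[[0.0005,0,0],[0,0,0],0.8]]}}

```text
time: 14.78
tool_pos: [481.3, 122.6, 77.5]
tcp_rot: [179.8, 0.3, 96.9]
ft_force: [-0.2, -7.9, -1.5]
finger_gap: 34.7
```

```bash
python3 -c "
from h import *
avg(3)"
```

```text
avgF [-0.82 -7.46 -1.6 ]
t 14.93 barrel in stand [ 0.2 12.  88.9] rot [179.8    0.34  96.88] F stand [-0.51 -7.04 -1.23] M [-1.24 -0.06 -0.02] gap 35.1
```

The drop is now ≈2.2 N (7 mm), so the sprung pin is home in the tall cup. I ease back toward the short arm.

Emit:
{"fn": "play_rows", "kwargs": {"deltas": [[[-0.001,0,0],[0,0.003,-0.001],0.8],[[-0.001,0,0],[0,0.003,0],0.8],[[-0.0015,0,0],[0,0,0],0.8],[[0.0,0,0],[0,0,0],0.8]]}}

```text
time: 15.42
tool_pos: [482.1, 115.5, 77.4]
tcp_rot: [179.8, 0.3, 96.9]
ft_force: [0.5, -5.1, -1.2]
finger_gap: 35.0
```

```bash
python3 -c "
from h import *
avg(3)"
```

```text
avgF [-0.71 -5.07 -1.66]
t 15.57 barrel in stand [ 0.1  5.  88.9] rot [179.82   0.29  96.87] F stand [-0.2  -5.34 -1.31] M [-0.88  0.01  0.05] gap 34.7
```

Emit:
{"fn": "play_rows", "kwargs": {"deltas": [[[-0.0008,0,0],[0,0.003,0],0.8],[[-0.0005,0,0],[0,0.002,0],0.8],[[0,0,0],[0,0,0],0.8],[[0,0,0],[0,0,0],0.8]]}}

```text
time: 16.08
tool_pos: [482.3, 113.1, 77.3]
tcp_rot: [179.8, 0.1, 96.8]
ft_force: [0.4, -4.7, -2.4]
finger_gap: 35.0
```

```bash
python3 -c "
from h import *
avg(3)"
```

```text
avgF [ 0.16 -4.65 -2.69]
t 16.23 barrel in stand [ 0.1  2.5 88.8] rot [1.7984e+02 8.0000e-02 9.6840e+01] F stand [ 0.98 -4.78 -2.44] M [-0.86 -0.02  0.02] gap 35.0
```

Emit:
{"fn": "play_rows", "kwargs": {"deltas": [[[-0.0008,0,0],[0,0,0],0.8],[[-0.0005,0,0],[0,0,0],0.8],[[-0.0005,0,0],[0,0,0],0.8],[[0,0,0],[0,0,0],0.8]]}}

```text
time: 16.73
tool_pos: [482.5, 111.5, 77.3]
tcp_rot: [179.8, 0.1, 96.9]
ft_force: [1.0, -3.5, -2.7]
finger_gap: 34.9
```

```bash
python3 -c "
from h import *
avg(3)"
```

```text
avgF [ 0.42 -4.3  -2.98]
t 16.88 barrel in stand [ 0.1  0.9 88.8] rot [1.7983e+02 6.0000e-02 9.6860e+01] F stand [ 0.21 -4.12 -2.55] M [-0.75 -0.09 -0.03] gap 34.7
```

Emit:
{"fn": "play_rows", "kwargs": {"deltas": [[[-0.001,0,0],[0,0,0],0.8],[[-0.001,0,0],[0,0,0],0.8],[[0,0,0],[0,0,0],0.8]]}}

```text
time: 17.25
tool_pos: [482.7, 110.1, 77.4]
tcp_rot: [179.8, -0.0, 96.9]
ft_force: [0.2, -3.1, -2.8]
finger_gap: 34.7
```

```bash
python3 -c "
from h import *
avg(4)"
```

```text
avgF [-0.59 -1.38 -2.7 ]
t 17.45 barrel in stand [ 0.1 -0.6 88.9] rot [179.83   0.    96.87] F stand [-0.27 -1.52 -2.73] M [-0.4   0.02 -0.03] gap 35.0
```

Contact with the bottom of the short cup came at a spring load of about 3.9 N, where 3.8 N means seated. The spindle is home, so I release gently.

Emit:
{"fn": "play_rows", "kwargs": {"deltas": [[[0,0,0],[0,0,0],0.62],[[0,0,0],[0,0,0],0.58],[[0,0,0],[0,0,0],0.54],[[0,0,0],[0,0,0],0.5],[[0,0,0],[0,0,0],0.45],[[0,0,0],[0,0,0],0.35],[[0,0,0],[0,0,0],0.25],[[0,0,0],[0,0,0],0.25]], "force": 20}}

```text
time: 18.45
tool_pos: [483.8, 111.2, 78.6]
tcp_rot: [179.7, -0.1, 96.9]
ft_force: [0.3, 0.7, 0.8]
finger_gap: 64.2
```

```bash
python3 -c "
from h import *
avg(2)
w=eyes.snapshot('wrist')[:,:,::-1]; s=eyes.snapshot('side')[:,:,::-1]; cv2.imwrite('pics/w6.png',w)
cv2.imwrite('pics/v6.png',np.hstack([cv2.resize(w[0:330,130:390],(440,558)),cv2.resize(s[100:220,170:245],(349,558),interpolation=2)]))"
```

```text
avgF [-0.1  -0.09 -0.1 ]
t 18.55 barrel in stand [ 1.2  0.4 90.1] rot [ 1.7968e+02 -9.0000e-02  9.6880e+01] F stand [ 0.09  0.08 -0.22] M [-0.01 -0.01  0.02] gap 64.0
```

View pics/v6.png

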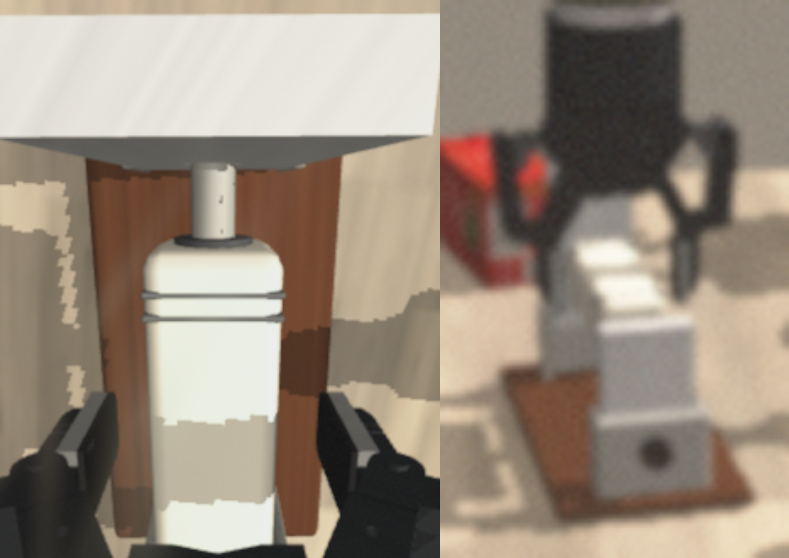

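The spindle hangs by itself with its nose hidden in the tall cup. The fingers clear the barrel (barrel 145–283, fingers at 115 and 320) and the force is zero. I retreat straight up.

Emit:
{"fn": "play_rows", "kwargs": {"deltas": [[[0,-0.001,-0.01],[0,0,0],0.25],[[0,0,-0.02],[0,0,0],0.25],[[0,0,-0.03],[0,0,0],0.25],[[0,0,-0.035],[0,0,0],0.25],[[0,0,-0.035],[0,0,0],0.25],[[-0.01,0,-0.03],[0,0,0],0.25],[[-0.02,0,-0.01],[0,0,0],0.25],[[0,0,0],[0,0,0],0.25]]}}

```text
time: 19.65
tool_pos: [484.9, 80.4, 259.3]
tcp_rot: [179.5, -0.1, 96.9]
ft_force: [-0.5, 0.4, -0.7]
finger_gap: 63.8
```

```bash
python3 -c "
from h import *
st()
w=eyes.snapshot('wrist')[:,:,::-1]; s=eyes.snapshot('side')[:,:,::-1]; t=eyes.snapshot('top')[:,:,::-1]
cv2.imwrite('pics/t7.png',t); cv2.imwrite('pics/s7.png',s)
a=cv2.resize(s[110:220,160:260],(500,550),interpolation=2)
b=cv2.resize(w,(300,225)); c=cv2.resize(t[80:290,90:370],(300,225))
cv2.imwrite('pics/v7.png',np.hstack([a,np.vstack([b,c,np.zeros((100,300,3),np.uint8)])]))"
```

```text
t 19.65 barrel in stand [ -1.4 -30.4 270.8] rot [ 1.7949e+02 -7.0000e-02  9.6920e+01] F stand [-0.49  0.44 -0.75] M [ 0.05 -0.04 -0.03] gap 63.8
```

View pics/v7.png

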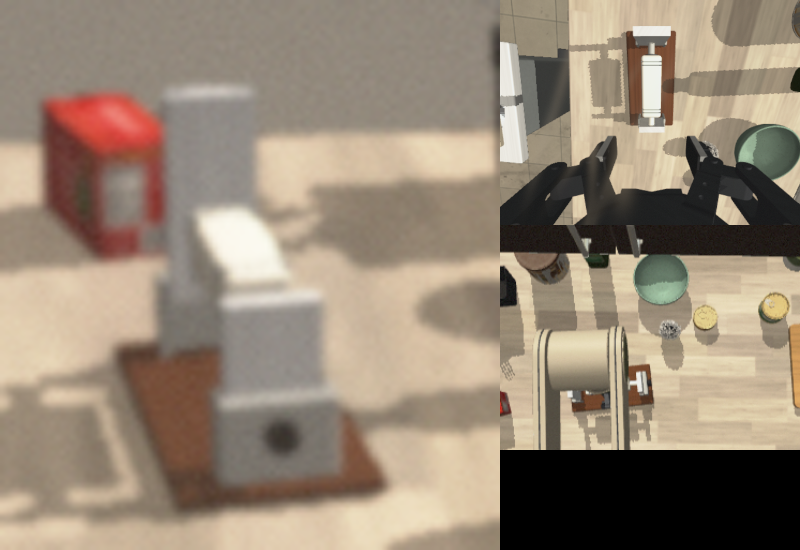

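The spindle hangs level and centred between the arms with both pins in. The bowl, tins and scourer are where they were, and the gripper is clear.

```bash
python3 -c "
from bench import r
print(r.hand_in())"
```

```text
the job is handed in; nothing more can be done
None
```

The spindle is back in the stand with both pins home, hanging level between the arms. I handed the job in at about 20 s of the 72 s allowed.

- **Insertion:** I gripped the spindle across its barrel, pressed the sprung pin in about 22 mm against the tall arm at up to 10 N, and slid it down. The push fell about 2.2 N with the barrel centre about 89 mm up, which meant the sprung pin had jumped into its cup. I then eased the fixed pin back into the short arm's cup. It bottomed at about 3.9 N, against 3.8 N expected when seated, and I let go.
- **Last checks:** The wrist force was about 0 after release. The side and wrist views show the spindle level, with no pin outside its cup. The bowl, scourer and tins appear unmoved by eye, which I did not measure. The gripper was well clear when I handed in.
- **What disagreed:** The camera estimates of the cup height were 84, 85.5 and 90 mm, against about 89 mm found by feel. My computed seated position differed by under 1 mm from the stated y = -1 mm, which is within the calibration error.

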